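Set the drill bed's end stop with the right spacer bar

TASK

Set the sliding stop on the drill bed to 90 mm: of the three look-alike bars pick out the 90 mm spacer (the middle length) and slide it across the bed, without lifting it, flat against the far fence between the blue fixed jaw and the blue sliding carriage. Then push the carriage up firmly (about 10 to 20 N) so that the spacer is snug end to end between jaw and carriage, without squeezing it hard, and lock the carriage there by turning its black clamp knob clockwise until tight. Leave the other two spacers where they lie.

Things in the scene. Friction and masses are not known exactly. Their poses are not given: they have to be found in the camera images.
- bed: fixed aluminium plate, top 18 mm above the table; origin on its underside, plate spans x -100 to 115, y -325 to 255 mm. Dark fence along the far side, 22 mm tall over the plate, near face at x = 75 mm. Blue jaw 40 mm tall at the +y end, inner face at y = 215 mm. A spacer against the fence has its origin at x = 61 mm; the spacers start near x = -45, y = -130, 0, 130 mm
- jaw_face (a point): point on the inner (-y) face of the fixed jaw, 15 mm above the bed plate, on the line x = 61 mm of the bed, where the spacer must lie. Axes as the bed's
- carriage (a joint): position in m of the blue carriage along the bed's +y, 0 to 0.40; the gap between jaw and carriage is 0.46 m minus this (0.37 = 90 mm gap). Slides stiffly (3 N) when the clamp is loose and stays where it is left
- carriage_face (a point): point on the carriage's front (+y) face, 15 mm above the bed plate, at x = 61 mm of the bed. The carriage reaches 72 mm behind this face (-y), from 28 mm nearer the robot to 48 mm beyond the point (over the fence); its top is 45 mm above the plate
- clamp (a joint): angle in rad of the black clamp knob on the carriage, 0 to 1.4 (end stop), growing clockwise seen from above. At 0 its grip bar lies along the bed's x. Below 0.7 the carriage is free, then the clamp bites; above 1.1 it is locked. Stiff (0.2 to 0.4 N m), stays where it is left
- clamp_grip (a point): point on the knob's axis where to grip it: its upright grip bar is 42 mm long (this point's x), 14 mm thick (y), and reaches 7 mm above this point; a round disc 44 mm wide lies under the bar, its top 23 mm below the point. Rides on the carriage, 8 mm beyond (+x) and 36 mm behind (-y) carriage_face
- spacer_90: bored brass bar (about 0.5 kg) 28 mm wide, 90 mm long, 30 mm tall, two dark dots and a groove on top; one of three look-alikes differing only in length. Origin: centre of its underside; y along its length, z up. Lies loose on the near half of the bed, roughly along the fence, in one of the three places at random. This is the one to use
- spacer_80: bored brass bar (about 0.5 kg) 28 mm wide, 80 mm long, 30 mm tall, two dark dots and a groove on top; one of three look-alikes differing only in length. Origin: centre of its underside; y along its length, z up. Lies loose on the near half of the bed, roughly along the fence, in one of the three places at random. Too short: leave it
- spacer_100: bored brass bar (about 0.5 kg) 28 mm wide, 100 mm long, 30 mm tall, two dark dots and a groove on top; one of three look-alikes differing only in length. Origin: centre of its underside; y along its length, z up. Lies loose on the near half of the bed, roughly along the fence, in one of the three places at random. Too long: leave it
Things that resemble listed ones, but are neither listed nor needed, are in the scene too. What is shaped like the spacer_90 but turquoise is not meant.

How it is judged:
By the outcome, as a careful person would: the job done as asked, in the order asked, and still so for the second after the job is handed in, with the robot touching nothing.
It also fails if it takes over 64 s, if anything falls off the work surface, if the arm or the gripper's body presses on something with over 40 N, if the wrist force passes 120 N, or if a joint passes its speed limit or range.

ROBOT

A 6-joint arm with a two-finger parallel gripper is mounted at the origin on the work surface. World frame = base frame: x ahead of the robot, y to its left, z up, the work surface at z = 0. Lengths are in m, angles in degrees, forces in N, time in s.
With the tool pointing down it reaches from about 0.375 to 0.9 m from the base axis. Payload 3.1 kg.
Tool frame: the origin (TCP) lies between the finger pads; the fingertips stand 11 mm ahead of it and the grasp point (between the pads) lies 8 mm behind it; z points along the fingers, y is the line along which they close (so a half turn about z gives the same grasp; the last joint's range is limited). The gripper opens to 87 mm and grips with 3 to 60 N. Pads are 19 mm wide; open, the fingers measure 117 mm over their backs; the gripper's body (75 mm by 190 mm) begins 51 mm behind the grasp point.
Start: joints at [66.893, 30.224, 82.088, -0, 67.689, -10.227], TCP at [0.139, 0.609, 0.234] pointing down, gripper open.
Joint ranges: [-176.69, 176.69], [-43.24, 126.21], [12.49, 139.97], [-82, 262], [0, 151.66], [-163.58, 163.58]. Speed limits (degrees/s): [159.86, 159.86, 180, 180, 180, 180].

INTERFACE

Orientations are given as a 3x3 rotation matrix whose columns are the frame's x, y, z axes.
In Python, from rig import bot, viewer, workorder, models gives the robot as it stands.
- The arm moves only by the shell command python3 -m jog 'ROWS'. ROWS is JSON, a list of rows, each a list of 7 numbers: the opening, from 0 (shut) to 1 (fully open), then the shift along the tool's x, y, z in m, then the turn, a rotation vector about the tool's x, y, z in degrees. In form: [[claw, x, y, z, ax, ay, az], ...]. A call has 1 to 20 rows; each row is the pose to reach, as a shift and turn from the pose commanded when the call began, along the tool's axes at that moment; what a row does not reach only later rows make up. A row lasts 1/8 s, in which the tool goes at most 62.5 mm and 10.7 degrees, less where a joint would pass 70% of its speed; a pose out of reach is approached as far as the arm can. A call with a gripper value outside its range is refused whole. The fingers move at their own pace and stop on an object; the grip force is fixed at half the most. Time passes only in rows, so rows that repeat a pose let the fingers close. It gives the time, the measured TCP pose, the force, the opening and the grip force at its end, in the units of the state.
- bot.read_state(): the state, without advancing time (a new reading comes with each control period).
- viewer.capture(name): name is "side" or "top"; returns (picture, depth): 420x560x3 uint8, blue, green, red; 420x560 float32, m along the optical axis (not along the pixel's ray), 0 where there is no reading.
- viewer.camera_info(name): a dict with "fx", "fy", "cx", "cy" (pixels), "world_to_cam" (4x4, takes a point from world to camera coordinates). Camera axes: x right, y down, z forward; pixel columns grow to the right and rows downward; lengths in m; the calibration is good to about 2 mm. A picture is of the moment at which its call begins. camera_info takes no time and is no camera call.
- workorder.hand_in(): hands the job in; it is judged then, once.
Trained networks look in the newest picture that a camera, given by its name, has taken for a name from the list of things; names that differ only in an ending like _2 or _b are one class to them, and where a whole thing is asked for, a point or a joint stands for the part that bears it (a point fixed in the world has none). Each returns a list of dicts, best first, with "p" (0 to 1); they miss things now and then, are a little off and sometimes report something else, mostly with a low value. They report only what shows in the picture. A call takes as long as a camera call. They do not tell look-alikes from the thing itself.
- models.outline_of(camera, thing): "mask" (420x560 bool, what is visible of it).
- models.tip_of(camera, thing): "xyz" ([x, y, z] in m, in world coordinates, good to about 4 mm: a listed point, or the origin of a listed thing).
The state is a dict: "time_s": time; "joint_positions": joint angles; "qvel": joint speeds; "tau": joint torques, N m; "position": TCP position; "tcp_rot": TCP orientation; "force": force on the tool from outside, world axes, zero at the start; "moment": the same for the moment, N m; "opening": opening from 0.0 (shut) to 1.0 (fully open); "grasp_force": force on a finger pad.
Only numpy, scipy, OpenCV 4.12 (cv2) and the standard library are available. Lean on these libraries where they do the work, as an engineer would, in place of code of your own. Each camera call takes 0.05 s, during which the arm holds its last target. There are 200 camera calls.

## Working session

There is one attempt and no reset: what is moved stays moved. The work goes in short steps, Python scripts to look and compute and a shell command to move; the robot and the scene stay as the last step left them, time stands still between calls to the robot, and variables do not carry over. Pictures are saved under pics/ and viewed, at most 10 in all, crops included, and the job is handed in when it is done.

```bash
mkdir -p pics; ls; cat > h.py <<'E'
import numpy as np, cv2
from rig import bot, viewer, workorder, models
def px2w(cam,u,v,d):
    c=viewer.camera_info(cam)
    p=np.array([(u-c['cx'])*d/c['fx'],(v-c['cy'])*d/c['fy'],d,1.0])
    return (np.linalg.inv(np.array(c['world_to_cam']))@p.T if p.ndim==1 else (np.linalg.inv(np.array(c['world_to_cam']))@p).T)[...,:3]
def w2px(cam,P):
    c=viewer.camera_info(cam); q=np.array(c['world_to_cam'])@np.r_[P,1]
    return np.array([c['fx']*q[0]/q[2]+c['cx'],c['fy']*q[1]/q[2]+c['cy']])
E
cat > a.py <<'E'
from h import *
np.set_printoptions(precision=4,suppress=True)
s=bot.read_state();print(s['time_s'],s['position'],s['tcp_rot'],s['force'],s['opening'])
for c in('top','side'):
    im,d=viewer.capture(c);cv2.imwrite(f'pics/{c}0.png',im);np.save(f'{c}d.npy',d)
    print(c,np.array(viewer.camera_info(c)['world_to_cam']))
    for t in('jaw_face','carriage_face','clamp_grip','spacer_90','bed'):
        for r in models.tip_of(c,t): print(c,t,round(r['p'],2),np.array(r['xyz']),w2px(c,r['xyz']).round())
E
python3 a.py
```

```text
pics
0.0 [0.139  0.6086 0.2326] [[-0.9748  0.2229 -0.0008]
 [ 0.2229  0.9748 -0.002 ]
 [ 0.0004 -0.0022 -1.    ]] [-0.832   0.1804 -0.0158] 0.996810015958457
top [[-0.0011 -0.9998  0.0187 -0.0358]
 [-0.9987  0.0002 -0.05    0.5016]
 [ 0.05   -0.0187 -0.9986  0.8847]
 [ 0.      0.      0.      1.    ]]
top carriage_face 0.81 [ 0.5806 -0.204   0.0345] [354. 177.]
top clamp_grip 0.69 [ 0.592  -0.2415  0.0989] [379. 167.]
top spacer_90 0.9 [ 0.4549 -0.0115  0.0242] [265. 236.]
top spacer_90 0.71 [ 0.3321 -0.2055 -0.0044] [352. 291.]
top spacer_90 0.71 [ 0.7068 -0.1345  0.0048] [320. 123.]
top spacer_90 0.58 [ 0.4629 -0.1306  0.0152] [319. 232.]
top bed 0.74 [ 0.5038 -0.0031  0.0006] [261. 214.]
side [[ 0.8255 -0.5643  0.0062 -0.4461]
 [-0.2687 -0.4027 -0.875   0.2285]
 [ 0.4963  0.7207 -0.484   0.6653]
 [ 0.      0.      0.      1.    ]]
side jaw_face 0.68 [0.5497 0.2153 0.0374] [231. 201.]
side carriage_face 0.95 [ 0.5808 -0.2021  0.0338] [380. 300.]
side clamp_grip 0.94 [ 0.59   -0.2386  0.1043] [407. 272.]
side spacer_90 0.88 [ 0.331  -0.2029 -0.0037] [242. 387.]
side spacer_90 0.85 [ 0.4571 -0.1246  0.0195] [286. 309.]
side spacer_90 0.85 [ 0.7081 -0.1336 -0.0024] [403. 272.]
side spacer_90 0.84 [ 0.4602 -0.0086  0.0207] [249. 272.]
side spacer_90 0.63 [0.4527 0.1184 0.0165] [212. 243.]
side bed 0.73 [ 0.5061 -0.0033  0.0034] [270. 271.]
```

View pics/top0.png

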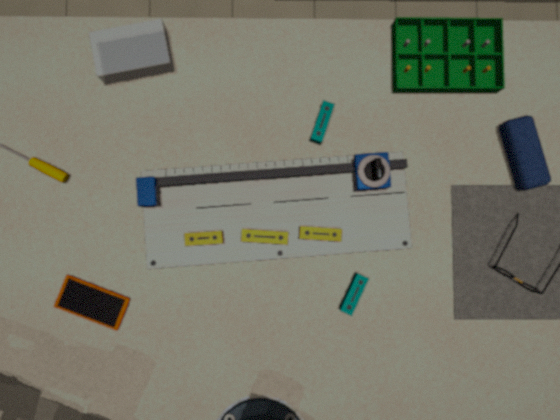

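View pics/side0.png

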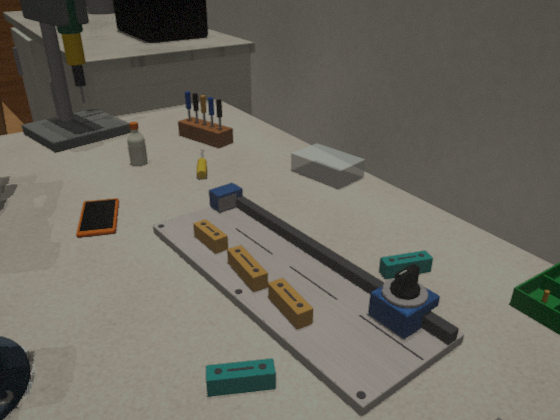

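The top view shows the three brass bars at about (203,238), (265,237) and (321,234). The turquoise decoys are at (322,122) and (353,294), the jaw at (147,190), and the carriage and knob at (374,170). Next I'll measure the bar lengths and the bed pose.

```bash
cat > m.py <<'E'
from h import *
np.set_printoptions(precision=4,suppress=True)
def onplane(cam,uv,z):
    c=viewer.camera_info(cam);M=np.linalg.inv(np.array(c['world_to_cam']))
    uv=np.atleast_2d(uv).astype(float)
    r=np.c_[(uv[:,0]-c['cx'])/c['fx'],(uv[:,1]-c['cy'])/c['fy'],np.ones(len(uv))]@M[:3,:3].T
    o=M[:3,3];return o+r*((z-o[2])/r[:,2])[:,None]
def bars(im,z=0.048):
    hsv=cv2.cvtColor(im,cv2.COLOR_BGR2HSV)
    m=cv2.inRange(hsv,(18,90,90),(36,255,255)); m=cv2.morphologyEx(m,cv2.MORPH_CLOSE,np.ones((5,5)))
    out=[]
    for c in cv2.findContours(m,cv2.RETR_EXTERNAL,cv2.CHAIN_APPROX_NONE)[0]:
        if cv2.contourArea(c)<200: continue
        P=onplane('top',c[:,0],z)
        (x,y),(w,h),a=cv2.minAreaRect((P[:,:2]*1000).astype(np.float32)); 
        if w>h: w,h,a=h,w,a-90
        out.append((x/1000,y/1000,w,h,(a+90)%180-90,c[:,0].mean(0)))
    return out
if __name__=='__main__':
    im,d=viewer.capture('top')
    for b in bars(im): print(*b[:5],b[5])
    # top-face by depth/brightness: height mask
    c=viewer.camera_info('top');print(c['fx'],c['cx'])
    vv,uu=np.mgrid[:420,:560];M=np.linalg.inv(np.array(c['world_to_cam']))
    W=np.stack([(uu-c['cx'])*d/c['fx'],(vv-c['cy'])*d/c['fy'],d,np.ones_like(d)],-1)@M.T
    np.save('W.npy',W[...,:3].astype(np.float32))
    for u,v in((203,238),(265,237),(321,234),(230,220),(230,175),(147,190),(365,180),(450,400)): print(u,v,W[v,u,:3])
    # fence near edge: top height 0.04
    g=cv2.cvtColor(im,cv2.COLOR_BGR2GRAY)
    pts=[]
    for u in list(range(165,345,3)):
        v=int(round(182-(u-158)*.076)); col=g[v-12:v+16,u].astype(int)
        gr=np.diff(col); k=gr.argmax(); pts.append((u,v-12+k+.5))
    P=onplane('top',pts,0.040); f=np.polyfit(P[:,1],P[:,0],1)
    for _ in range(3):
        r=P[:,0]-np.polyval(f,P[:,1]);ok=abs(r)<.003;f=np.polyfit(P[ok,1],P[ok,0],1)
    print('fence near: x=%.4f*y+%.4f'%tuple(f),ok.sum(), 'yaw',np.degrees(-np.arctan(f[0])))
    big=cv2.resize(im[140:280,130:420],None,fx=2.7,fy=2.7,interpolation=cv2.INTER_CUBIC);cv2.imwrite('pics/crop1.png',big)
E
python3 m.py
```

```text
0.4503860778808594 0.11694362640380859 27.37418556213379 81.14966583251953 3.7714853286743164 [203.3053 237.7789]
0.4534979248046875 -0.010429527282714844 26.88189697265625 97.9536361694336 -3.8625640869140625 [264.2389 236.177 ]
0.4593133239746094 -0.12836944580078125 27.240886688232422 89.57707214355469 -4.119468688964844 [320.     233.2596]
0.5962503662109375 0.44630325317382813 24.306039810180664 86.19861602783203 -26.556072235107422 [ 47.5402 168.9885]
407.91494054926784 275.9956179234159
203 238 [0.4499 0.1181 0.0477]
265 237 [ 0.4518 -0.0122  0.0489]
321 234 [ 0.458  -0.1303  0.0499]
230 220 [0.4888 0.0645 0.0172]
230 175 [0.5845 0.0629 0.0387]
147 190 [0.5499 0.2335 0.0582]
365 180 [ 0.57   -0.2201  0.0697]
450 400 [ 0.0945 -0.4171  0.0035]
fence near: x=-0.0786*y+0.5754 60 yaw 4.493954045138271
```

View pics/crop1.png

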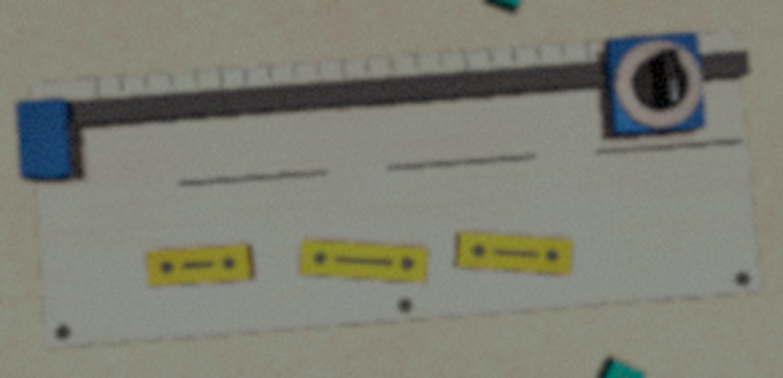

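Candidates at top-view pixels: brass (203,238) is 81 mm, (264,236) is 98 mm and (320,233) is 89.6 mm. Turquoise (322,122) and (353,294) are not meant. I choose the bar at (320,233); the crop confirms it is brass with two dots and a groove.

Plan: push it to the fence with both fingers spread along its length, then grip the knob, push the carriage up and turn the knob.

```bash
cat > t.py <<'E'
from h import *
import sys
# bed frame estimate
PSI=4.5; c,s=np.cos(np.radians(PSI)),np.sin(np.radians(PSI)); XB=np.array([c,s]);YB=np.array([-s,c]); O=.4986*XB-.0435*YB
def bed(x,y): return O+x*XB+y*YB
def tobed(p): q=np.array(p[:2])-O; return q@XB,q@YB
def go(x,y,z,psi):
    st=bot.read_state();R=np.array(st['tcp_rot']);p=np.array(st['position'])
    d=R.T@(np.array([x,y,z])-p); cur=np.degrees(np.arctan2(-R[0,1],R[1,1]))
    print('shift mm',(d*1000).round(1),'az',round(cur-psi,2))
def st():
    s=bot.read_state();p=s['position'];R=np.array(s['tcp_rot']);print(round(s['time_s'],2),np.round(p,4),'bed',np.round(tobed(p),4),'psi',np.degrees(np.arctan2(-R[0,1],R[1,1])).round(2),'F',np.round(s['force'],1),'op',round(s['opening'],3),'gf',round(s['grasp_force'],1))
E
python3 - <<'E'
from t import *
b=np.array([.459,-.1285]);u=np.array([np.sin(np.radians(4.1)),np.cos(np.radians(4.1))]);n=np.array([u[1],-u[0]])
p=b-n*.045+u*.006
go(*p,.12,-4.1);go(*p,.036,-4.1)
print(tobed(b))
E
```

```text
shift mm [-430.8 -648.8  113.6] az -8.78
shift mm [-430.8 -648.8  197.6] az -8.78
(np.float64(-0.05109693761752226), np.float64(-0.12061660232378778))
```

```bash
python3 -m jog '[[0.5,-0.343,-0.238,0,0,0,-8.8],[0.5,-0.343,-0.238,0,0,0,-8.8],[0.5,-0.343,-0.238,0,0,0,-8.8],[0.5,-0.343,-0.238,0,0,0,-8.8],[0.5,-0.343,-0.238,0,0,0,-8.8],[0.5,-0.343,-0.238,0,0,0,-8.8],[0.5,-0.431,-0.649,0.11,0,0,-8.8],[0.5,-0.431,-0.649,0.11,0,0,-8.8],[0.5,-0.431,-0.649,0.11,0,0,-8.8],[0.5,-0.431,-0.649,0.11,0,0,-8.8],[0.5,-0.431,-0.649,0.11,0,0,-8.8],[0.5,-0.431,-0.649,0.11,0,0,-8.8],[0.5,-0.431,-0.649,0.11,0,0,-8.8],[0.5,-0.431,-0.649,0.11,0,0,-8.8],[0.5,-0.431,-0.649,0.11,0,0,-8.8],[0.5,-0.431,-0.649,0.11,0,0,-8.8]]'
python3 - <<'E'
from t import *
st()
b=np.array([.459,-.1285]);u=np.array([np.sin(np.radians(4.1)),np.cos(np.radians(4.1))]);n=np.array([u[1],-u[0]])
go(*(b-n*.045+u*.006),.036,-4.1)
go(*(b-n*.03+u*.006),.036,-4.1)
go(*bed(.020,-.112),.036,4.5)
go(*bed(.038,-.112),.036,4.5)
E
```

```text
time_s: 2.65
position: [0.4143, -0.1187, 0.1237]
tcp_rot: [[-0.997, 0.071, -0.001], [0.071, 0.997, 0.001], [0.001, 0.001, -1.0]]
force: [-0.5, 0.0, 0.4]
opening: 0.504
grasp_force: 0.0
2.65 [ 0.4143 -0.1187  0.1237] bed [-0.0948 -0.1073] psi -4.08 F [-0.5  0.   0.4] op 0.504 gf 0.0
shift mm [-0.3 -0.7 87.7] az 0.02
shift mm [-15.3  -0.7  87.7] az 0.02
shift mm [-114.3   12.5   87.6] az -8.58
shift mm [-132.1   15.1   87.6] az -8.58
```

```bash
python3 -m jog '[[0.5,0,0,0.05,0,0,0],[0.5,0,0,0.078,0,0,0],[0.5,0,0,0.087,0,0,0],[0.5,0,0,0.087,0,0,0],[0.5,-0.010,0,0.087,0,0,0],[0.5,-0.018,0,0.087,0,0,0],[0.5,-0.024,0.001,0.087,0,0,0],[0.5,-0.030,0.002,0.087,0,0,-1],[0.5,-0.037,0.003,0.087,0,0,-2],[0.5,-0.044,0.004,0.087,0,0,-3],[0.5,-0.051,0.005,0.087,0,0,-4],[0.5,-0.058,0.006,0.087,0,0,-5],[0.5,-0.065,0.007,0.087,0,0,-6],[0.5,-0.072,0.008,0.087,0,0,-7],[0.5,-0.079,0.009,0.087,0,0,-8],[0.5,-0.086,0.010,0.087,0,0,-8.6],[0.5,-0.094,0.011,0.087,0,0,-8.6],[0.5,-0.102,0.012,0.087,0,0,-8.6],[0.5,-0.110,0.012,0.087,0,0,-8.6],[0.5,-0.114,0.0125,0.087,0,0,-8.6]]'
python3 - <<'E'
from t import *
from m import bars
st()
im,d=viewer.capture('top');cv2.imwrite('pics/top1.png',im)
for b in bars(im): print(np.round(tobed(b[:2]),4),b[:5])
im,d=viewer.capture('side');cv2.imwrite('pics/side1.png',im)
E
```

```text
time_s: 5.15
position: [0.5298, -0.1149, 0.0363]
tcp_rot: [[-0.997, -0.079, -0.0], [-0.079, 0.997, 0.0], [0.0, 0.0, -1.0]]
force: [-3.2, 0.1, 1.6]
opening: 0.5
grasp_force: 2.0
5.15 [ 0.5298 -0.1149  0.0363] bed [ 0.0205 -0.1126] psi 4.56 F [-3.2  0.1  1.6] op 0.5 gf 2.0
```

View pics/side1.png

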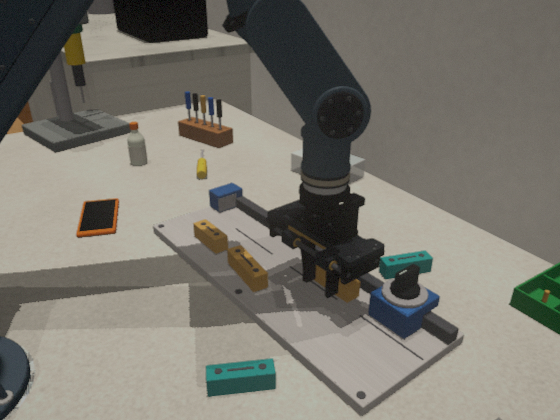

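The side view shows the bar at (340,280) in front of both fingers, just short of the fence; the other two bars are untouched.

```bash
python3 -m jog '[[0.5,-0.005,0,0,0,0,0],[0.5,-0.010,0,0,0,0,0],[0.5,-0.013,0,0,0,0,0],[0.5,-0.015,0,0,0,0,0],[0.5,-0.016,0,0,0,0,0],[0.5,-0.016,0,0,0,0,0]]' | egrep 'pos|force'; python3 -c "
from t import *
st()"
```

```text
position: [0.5455, -0.1139, 0.0365]
force: [-1.3, -0.1, -1.1]
grasp_force: 0.7
6.0 [ 0.5455 -0.1139  0.0365] bed [ 0.0363 -0.1128] psi 4.51 F [-1.3 -0.1 -1.1] op 0.501 gf 0.7
```

```bash
python3 -m jog '[[0.5,-0.001,0,0,0,0,0],[0.5,-0.002,0,0,0,0,0],[0.5,-0.002,0,0,0,0,0]]' | egrep 'pos|force'; python3 -m jog '[[0.5,-0.001,0,0,0,0,0],[0.5,-0.002,0,0,0,0,0],[0.5,-0.002,0,0,0,0,0]]' | egrep 'pos|force'
```

```text
position: [0.5474, -0.1137, 0.0366]
force: [-1.8, 0.5, 0.1]
grasp_force: 1.0
position: [0.5481, -0.1135, 0.0365]
force: [-5.2, -1.2, 1.0]
grasp_force: 2.6
```

```bash
python3 -m jog '[[0.5,-0.001,0,0,0,0,0],[0.5,-0.002,0,0,0,0,0],[0.5,-0.002,0,0,0,0,0]]' | egrep 'pos|force'; python3 -c "
from t import *
st()"
```

```text
position: [0.5481, -0.1134, 0.0366]
force: [-8.9, -3.9, 5.1]
grasp_force: 4.7
7.12 [ 0.5481 -0.1134  0.0366] bed [ 0.0389 -0.1126] psi 4.54 F [-8.9 -3.9  5.1] op 0.503 gf 4.7
```

```bash
python3 -m jog '[[1,0.010,0,0,0,0,0],[1,0.03,0,0,0,0,0],[1,0.04,0,-0.04,0,0,0],[1,0.05,0,-0.09,0,0,0],[1,0.11,0,-0.13,0,0,0],[1,0.13,0,-0.13,0,0,0],[1,0.13,0,-0.13,0,0,0]]' | egrep 'pos|force'; python3 - <<'E'
from t import *
from m import bars
np.set_printoptions(precision=4,suppress=True)
st()
for c in('top','side'):
    im,d=viewer.capture(c);cv2.imwrite(f'pics/{c}2.png',im)
    if c=='top':
        for b in bars(im): print(np.round(tobed(b[:2]),4),np.round(b[:5],4))
    for t in('carriage_face','clamp_grip','jaw_face'):
        for r in models.tip_of(c,t): print(c,t,round(r['p'],2),np.array(r['xyz']),'bed',np.round(tobed(r['xyz']),4))
E
```

```text
position: [0.4213, -0.1237, 0.1676]
force: [0.5, -0.3, 0.2]
grasp_force: 0.0
8.0 [ 0.4213 -0.1237  0.1676] bed [-0.0883 -0.1129] psi 4.43 F [ 0.5 -0.3  0.2] op 0.996 gf 0.0
[-0.0404  0.1246] [ 0.4505  0.1168 26.9348 80.9272  3.7318]
[-0.0477 -0.0029] [ 0.4532 -0.0109 27.158  98.9671 -3.8627]
[ 0.063  -0.1194] [ 0.5727 -0.1184 31.3068 92.1498  4.4694]
[0.1303 0.4408] [  0.5958   0.4455  24.306   88.06   -26.5561]
top carriage_face 0.63 [ 0.5794 -0.2056  0.0365] bed [ 0.0629 -0.2069]
top clamp_grip 0.58 [ 0.5922 -0.2407  0.1019] bed [ 0.0729 -0.2429]
top jaw_face 0.64 [0.5474 0.2184 0.0334] bed [0.0642 0.2183]
side carriage_face 0.75 [ 0.5774 -0.2058  0.0329] bed [ 0.0609 -0.207 ]
side clamp_grip 0.94 [ 0.5873 -0.2355  0.1052] bed [ 0.0684 -0.2374]
side jaw_face 0.65 [0.5486 0.2184 0.0354] bed [0.0654 0.2182]
side jaw_face 0.48 [ 0.5706 -0.1141  0.0186] bed [ 0.0613 -0.115 ]
side jaw_face 0.46 [ 0.5045 -0.003   0.0019] bed [0.0041 0.0009]
```

View pics/top2.png

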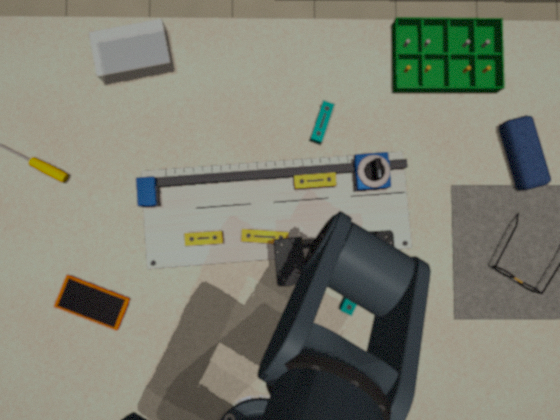

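The bar now lies flat against the fence at (315,181). Next I'll measure the knob.

```bash
python3 - <<'E'
from t import *
W=np.load('W.npy');S=W[150:200,345:400].reshape(-1,3)
B=np.array([tobed(p) for p in S]);
k=S[:,2]>.092;print(k.sum(),S[k,2].max(),np.percentile(S[k,2],[10,50,90]))
print('bed mean',B[k].mean(0),B[k].min(0),B[k].max(0))
print(cv2.minAreaRect((B[k]*1000).astype(np.float32)), np.linalg.eigh(np.cov(B[k].T))[1])
r=(S[:,2]>.06)&(S[:,2]<.085);print('carr',B[r].min(0),B[r].max(0),np.percentile(S[r,2],[5,50,95]))
m=(abs(B[:,0]-.07)<.035)&(abs(B[:,1]+.24)<.035);print(np.histogram(S[m,2],bins=np.arange(.03,.12,.005)))
im=cv2.imread('pics/top2.png');cv2.imwrite('pics/crop2.png',cv2.resize(im[145:200,340:415],None,fx=8,fy=8,interpolation=cv2.INTER_CUBIC))
E
```

```text
191 0.90925497 [0.0971243  0.10650583 0.10908345]
bed mean [ 0.0640079 -0.2272292] [-0.04484588 -0.24697043] [ 0.09046079 -0.0115701 ]
((8.247528076171875, -137.277099609375), (39.935089111328125, 269.9811096191406), 31.31124496459961) [[-0.88456047 -0.46642552]
 [-0.46642552  0.88456047]]
carr [ 0.03425314 -0.27519186] [ 0.11025693 -0.20309558] [0.0615113  0.06827172 0.07841666]
(array([  1,   0,   1,   0,   0,   3, 255, 330, 161, 136,  19,  13,  17,
        15,  27, 125,   3]), array([0.03 , 0.035, 0.04 , 0.045, 0.05 , 0.055, 0.06 , 0.065, 0.07 ,
       0.075, 0.08 , 0.085, 0.09 , 0.095, 0.1  , 0.105, 0.11 , 0.115]))
```

View pics/crop2.png

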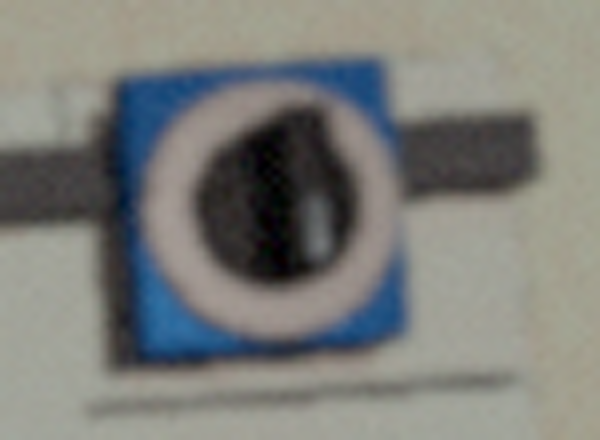

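```bash
python3 - <<'E'
from t import *
W=np.load('W.npy');S=W[150:200,345:400].reshape(-1,3)
B=np.array([tobed(p) for p in S]);
k=(S[:,2]>.100)&(S[:,2]<.12)&(abs(B[:,0]-.07)<.035)&(abs(B[:,1]+.24)<.035)
print(k.sum(),B[k].mean(0),np.percentile(B[k],[2,98],axis=0),np.median(S[k,2]))
print(cv2.minAreaRect((B[k]*1000).astype(np.float32)))
w,v=np.linalg.eigh(np.cov(B[k].T));a=v[:,1]*np.sign(v[0,1]);print('angle ccw from bed x',np.degrees(np.arctan2(a[1],a[0])))
for z in (.2,.102): go(*bed(.069,-.2405),z,4.5)
E
```

```text
155 [ 0.0699384  -0.23858084] [[ 0.05027087 -0.24563685]
 [ 0.0899716  -0.2324283 ]] 0.10675216
((70.02471160888672, -239.52598571777344), (14.885539054870605, 40.79075241088867), 89.98414611816406)
angle ccw from bed x -0.365563438757563
shift mm [-156.1 -127.7  -33.9] az 0.06
shift mm [-156.1 -127.8   64.1] az 0.06
```

```bash
python3 -m jog '[[1,-0.05,-0.04,0,0,0,0],[1,-0.1,-0.08,0,0,0,0],[1,-0.156,-0.127,0,0,0,0],[1,-0.156,-0.127,0,0,0,0],[1,-0.156,-0.127,0.03,0,0,0],[1,-0.156,-0.127,0.055,0,0,0],[1,-0.156,-0.127,0.068,0,0,0],[1,-0.156,-0.127,0.073,0,0,0],[1,-0.156,-0.127,0.073,0,0,0]]' | egrep 'pos|force'; python3 - <<'E'
from t import *
st()
E
```

```text
position: [0.5873, -0.2379, 0.0938]
force: [0.0, -0.6, 1.1]
grasp_force: 0.0
9.53 [ 0.5873 -0.2379  0.0938] bed [ 0.0683 -0.2397] psi 4.53 F [ 0.  -0.6  1.1] op 0.997 gf 0.0
```

```bash
python3 -m jog '[[0,0,0,0,0,0,0],[0,0,0,0,0,0,0],[0,0,0,0,0,0,0],[0,0,0,0,0,0,0],[0,0,0,0,0,0,0],[0,0,0,0,0,0,0],[0,0,0,0,0,0,0],[0,0,0,0,0,0,0]]' | egrep 'pos|force|open'; python3 - <<'E'
from t import *
st()
E
```

```text
position: [0.5873, -0.2381, 0.0935]
force: [-0.9, -4.8, -0.3]
opening: 0.173
grasp_force: 2.3
10.53 [ 0.5873 -0.2381  0.0935] bed [ 0.0682 -0.2399] psi 4.53 F [-0.9 -4.8 -0.3] op 0.173 gf 2.3
```

```bash
python3 -m jog '[[0,0,0,0,0,0,0],[0,0,0,0,0,0,0],[0,0,0.003,0,0,0,0],[0,0,0.008,0,0,0,0],[0,0,0.014,0,0,0,0],[0,0,0.02,0,0,0,0],[0,0,0.026,0,0,0,0],[0,0,0.032,0,0,0,0],[0,0,0.038,0,0,0,0],[0,0,0.045,0,0,0,0],[0,0,0.053,0,0,0,0],[0,0,0.062,0,0,0,0],[0,0,0.071,0,0,0,0],[0,0,0.08,0,0,0,0]]' | egrep 'pos|force|open'; python3 - <<'E'
from t import *
st()
E
```

```text
position: [0.5812, -0.1591, 0.0936]
force: [-0.0, -7.6, -2.6]
opening: 0.16
grasp_force: 30.0
12.28 [ 0.5812 -0.1591  0.0936] bed [ 0.0683 -0.1607] psi 4.54 F [-0.  -7.6 -2.6] op 0.16 gf 30.0
```

```bash
python3 -m jog '[[0,0,0.01,0,0,0,0],[0,0,0.022,0,0,0,0],[0,0,0.034,0,0,0,0],[0,0,0.046,0,0,0,0],[0,0,0.058,0,0,0,0],[0,0,0.07,0,0,0,0],[0,0,0.082,0,0,0,0],[0,0,0.094,0,0,0,0],[0,0,0.106,0,0,0,0],[0,0,0.118,0,0,0,0],[0,0,0.13,0,0,0,0],[0,0,0.142,0,0,0,0],[0,0,0.154,0,0,0,0],[0,0,0.166,0,0,0,0],[0,0,0.178,0,0,0,0],[0,0,0.19,0,0,0,0],[0,0,0.2,0,0,0,0],[0,0,0.21,0,0,0,0],[0,0,0.218,0,0,0,0],[0,0,0.222,0,0,0,0]]' | egrep 'pos|force|open'; python3 - <<'E'
from t import *
from m import bars
st()
im,d=viewer.capture('top');cv2.imwrite('pics/top3.png',im)
for b in bars(im): print(np.round(tobed(b[:2]),4),np.round(b[:5],4))
im,d=viewer.capture('side')
cv2.imwrite('pics/side3.png',cv2.resize(im[150:330,150:430],None,fx=2.5,fy=2.5))
E
```

```text
position: [0.5641, 0.063, 0.0936]
force: [2.0, -6.0, -3.7]
opening: 0.157
grasp_force: 30.0
14.78 [0.5641 0.063  0.0936] bed [0.0687 0.062 ] psi 4.56 F [ 2.  -6.  -3.7] op 0.157 gf 30.0
[-0.0473 -0.0021] [ 0.4535 -0.0101 27.2959 98.2709 -3.4434]
[0.129  0.4396] [  0.5946   0.4441  23.3707  91.5423 -26.5648]
```

View pics/side3.png

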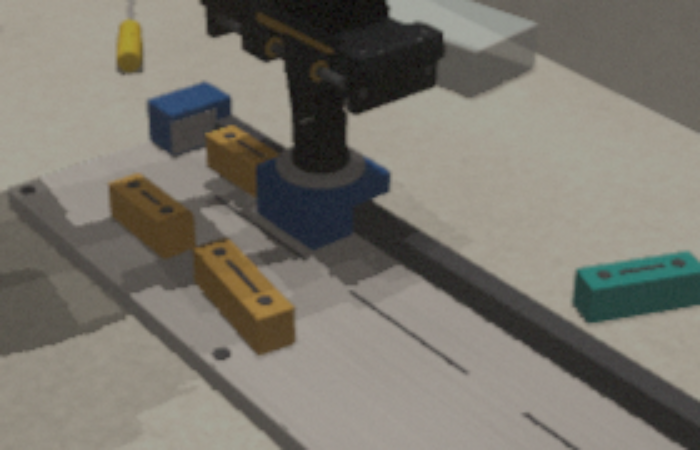

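View pics/top3.png

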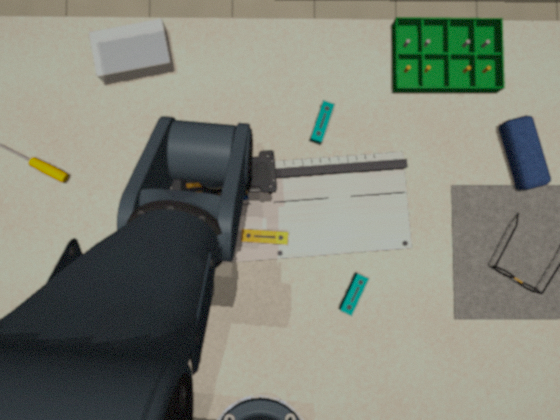

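The side crop shows the bar at (240,155) ahead of the carriage, close to the jaw and along the fence. I'll continue slowly and check the alignment numerically.

```bash
python3 -m jog '[[0,0,0.006,0,0,0,0],[0,0,0.012,0,0,0,0],[0,0,0.017,0,0,0,0],[0,0,0.020,0,0,0,0],[0,0,0.022,0,0,0,0],[0,0,0.022,0,0,0,0]]' | egrep 'pos|force|open'; cat > chk.py <<'E'
from t import *
from m import onplane
st()
im,d=viewer.capture('side')
hsv=cv2.cvtColor(im,cv2.COLOR_BGR2HSV);m=cv2.inRange(hsv,(8,90,60),(36,255,255))
# brass top points in bed frame, from depth
c=viewer.camera_info('side');M=np.linalg.inv(np.array(c['world_to_cam']))
v,u=np.nonzero((m>0)&(d>0));z=d[v,u];P=(np.c_[(u-c['cx'])*z/c['fx'],(v-c['cy'])*z/c['fy'],z,np.ones_like(z)]@M.T)[:,:3]
B=np.array([tobed(p) for p in P])
k=(B[:,0]>.02)&(B[:,0]<.1)&(B[:,1]>.0)&(B[:,1]<.25)&(abs(P[:,2]-.048)<.005)
# near-top edge: rays to plane z=.048
T=B[k];print(k.sum(),'y range',T[:,1].min(),T[:,1].max())
for y in np.arange(.07,.22,.01):
    s=T[abs(T[:,1]-y)<.005]
    if len(s)>4: print(round(y,3),np.percentile(s[:,0],[3,50,97]).round(4))
E
python3 chk.py
```

```text
position: [0.5624, 0.0848, 0.0935]
force: [3.9, -3.5, -3.5]
opening: 0.155
grasp_force: 30.0
15.62 [0.5624 0.0848 0.0935] bed [0.0687 0.084 ] psi 4.53 F [ 3.9 -3.5 -3.5] op 0.155 gf 30.0
236 y range 0.13863842965537881 0.21920665971015685
0.14 [0.0488 0.0557 0.074 ]
0.15 [0.0486 0.0577 0.0765]
0.16 [0.0486 0.0554 0.075 ]
0.17 [0.049  0.0616 0.0775]
0.18 [0.0486 0.0584 0.0769]
0.19 [0.0484 0.0596 0.0762]
0.2 [0.0489 0.0596 0.0762]
0.21 [0.0491 0.0614 0.0746]
```

The bar is parallel to the fence and flush (near edge constant at about 0.0488). Now the final push in small steps, watching the force.

```bash
for i in 1 2; do python3 -m jog '[[0,0,0.001,0,0,0,0],[0,0,0.002,0,0,0,0],[0,0,0.002,0,0,0,0]]' | egrep 'pos|^force'; done
```

```text
position: [0.5623, 0.0866, 0.0936]
force: [2.6, -5.3, -3.5]
position: [0.5621, 0.0886, 0.0935]
force: [3.2, -3.5, -3.5]
```

```bash
python3 -m jog '[[0,0,0.001,0,0,0,0],[0,0,0.001,0,0,0,0]]' | egrep 'pos|^force'
```

```text
position: [0.562, 0.0895, 0.0936]
force: [2.9, -5.6, -4.3]
```

```bash
for i in 1; do python3 -m jog '[[0,0,0.001,0,0,0,0],[0,0,0.001,0,0,0,0]]' | egrep 'pos|^force'; done;  python3 -m jog '[[0,0,0.001,0,0,0,0],[0,0,0.001,0,0,0,0]]' | egrep 'pos|^force'
```

```text
position: [0.562, 0.0905, 0.0935]
force: [3.2, -4.8, -3.3]
position: [0.5619, 0.0915, 0.0936]
force: [3.9, -5.6, -3.6]
```

```bash
python3 -m jog '[[0,0,0.001,0,0,0,0],[0,0,0.001,0,0,0,0]]' | egrep 'pos|^force';  python3 -m jog '[[0,0,0.001,0,0,0,0],[0,0,0.001,0,0,0,0]]' | egrep 'pos|^force'
```

```text
position: [0.5618, 0.0922, 0.0936]
force: [2.8, -6.1, -3.9]
position: [0.5618, 0.0923, 0.0936]
force: [4.2, -9.1, -3.8]
```

```bash
python3 -m jog '[[0,0,0.001,0,0,0,0],[0,0,0.0015,0,0,0,0],[0,0,0.0015,0,0,0,0]]' | egrep 'pos|^force'; python3 chk.py
```

```text
position: [0.5618, 0.0924, 0.0936]
force: [1.7, -13.2, -3.7]
18.05 [0.5618 0.0924 0.0936] bed [0.0688 0.0915] psi 4.61 F [  1.7 -13.2  -3.7] op 0.16 gf 30.0
239 y range 0.14783010497951332 0.21901984893821008
0.15 [0.0486 0.0563 0.0732]
0.16 [0.0489 0.0574 0.076 ]
0.17 [0.0489 0.0585 0.0763]
0.18 [0.049  0.0583 0.0746]
0.19 [0.0488 0.0595 0.0754]
0.2 [0.0483 0.0604 0.0767]
0.21 [0.0489 0.0603 0.0759]
```

```bash
python3 -c "
from rig import bot
print(bot.read_state()['joint_positions'])"; python3 -m jog '[[0,0,0,0,0,0,5],[0,0,0,0,0,0,10],[0,0,0,0,0,0,15],[0,0,0,0,0,0,20],[0,0,0,0,0,0,25],[0,0,0,0,0,0,30],[0,0,0,0,0,0,35],[0,0,0,0,0,0,35]]' | egrep 'pos|force|open'; python3 -c "
from t import *
st();print(bot.read_state()['joint_positions'],bot.read_state()['moment'])"
```

```text
[ -1.75344757  37.24632461  96.77416973  -0.39583482  45.88303945
 -96.08514309]
position: [0.5623, 0.0943, 0.0936]
force: [4.8, -7.1, -6.1]
opening: 0.158
grasp_force: 30.0
19.1 [0.5623 0.0943 0.0936] bed [0.0694 0.0934] psi -30.44 F [ 4.8 -7.1 -6.1] op 0.158 gf 30.0
[ -1.64495758  37.25830518  96.74293097  -0.16465638  45.82828372
 -61.09373561] [-1.28696734 -0.77867307 -0.10878003]
```

```bash
python3 -m jog '[[0,0.0011,0.0016,0,0,0,0],[0,0.0011,0.0016,0,0,0,5],[0,0.0011,0.0016,0,0,0,10],[0,0.0011,0.0016,0,0,0,15],[0,0.0011,0.0016,0,0,0,20],[0,0.0011,0.0016,0,0,0,25],[0,0.0011,0.0016,0,0,0,30],[0,0.0011,0.0016,0,0,0,35],[0,0.0011,0.0016,0,0,0,39],[0,0.0011,0.0016,0,0,0,42],[0,0.0011,0.0016,0,0,0,42]]' | egrep 'pos|force|open'; python3 -c "
from t import *
st();print(bot.read_state()['joint_positions'],bot.read_state()['moment'])"
```

```text
position: [0.5642, 0.0959, 0.0937]
force: [6.7, -7.5, -7.5]
opening: 0.162
grasp_force: 30.0
20.48 [0.5642 0.0959 0.0937] bed [0.0714 0.0949] psi -72.35 F [ 6.7 -7.5 -7.5] op 0.162 gf 30.0
[ -1.45555296  37.29891756  96.60305828  -0.21452166  45.68335708
 -18.9595472 ] [-1.39663649 -1.15452037  0.14043949]
```

```bash
python3 -m jog '[[0,0,0,0,0,0,2],[0,0,0,0,0,0,4],[0,0,0,0,0,0,6],[0,0,0,0,0,0,6]]' | egrep 'pos|force|open'; python3 -c "
from t import *
st();print(bot.read_state()['joint_positions'],bot.read_state()['moment'])"
```

```text
position: [0.5644, 0.0961, 0.0937]
force: [8.1, -6.6, -7.4]
opening: 0.16
grasp_force: 30.0
20.98 [0.5644 0.0961 0.0937] bed [0.0716 0.095 ] psi -78.25 F [ 8.1 -6.6 -7.4] op 0.16 gf 30.0
[ -1.43440549  37.29880263  96.59106263  -0.21955497  45.66622754
 -13.03054904] [-1.21841173 -1.23137383  0.57649557]
```

```bash
python3 -m jog '[[0.5,0,0,0,0,0,5],[0.5,0,0,0,0,0,3],[0.5,0,0,0,0,0,3],[0.5,0,0,0,0,0,3],[0.5,0,0,-0.02,0,0,3],[0.5,0,0,-0.06,0,0,3],[0.5,0,0,-0.12,0,0,3],[0.5,0,0.06,-0.15,0,0,3],[0.5,0,0.12,-0.15,0,0,3],[0.5,0,-0.06,-0.15,0,0,3],[0.5,0.05,-0.12,-0.15,0,0,3],[0.5,0.1,-0.17,-0.15,0,0,3],[0.5,0.15,-0.17,-0.15,0,0,3],[0.5,0.2,-0.17,-0.15,0,0,3],[0.5,0.25,-0.17,-0.15,0,0,3],[0.5,0.25,-0.17,-0.15,0,0,3],[0.5,0.25,-0.17,-0.15,0,0,3]]' | egrep 'pos|force|open'; python3 - <<'E'
from t import *
from m import bars,onplane
st()
im,d=viewer.capture('top')
for b in bars(im): print(np.round(tobed(b[:2]),4),np.round(b[:5],4))
c=viewer.camera_info('top');M=np.linalg.inv(np.array(c['world_to_cam']))
vv,uu=np.mgrid[:420,:560]
S=(np.stack([(uu-c['cx'])*d/c['fx'],(vv-c['cy'])*d/c['fy'],d,np.ones_like(d)],-1)@M.T)[...,:3].reshape(-1,3)
B=np.c_[(S[:,:2]-O)@XB,(S[:,:2]-O)@YB]
k=(S[:,2]>.100)&(S[:,2]<.115)&(abs(B[:,0]-.07)<.035)&(abs(B[:,1]-.09)<.04)
print(k.sum(),B[k].mean(0),cv2.minAreaRect((B[k]*1000).astype(np.float32)))
w,v=np.linalg.eigh(np.cov(B[k].T));a=v[:,1];print('axis ccw from bed x',np.degrees(np.arctan2(a[1],a[0]))%180)
cv2.imwrite('pics/top4.png',cv2.resize(im[140:280,130:420],None,fx=2.7,fy=2.7,interpolation=cv2.INTER_CUBIC))
E
```

```text
position: [0.3416, 0.3106, 0.2436]
force: [-0.0, -0.0, 0.3]
opening: 0.497
grasp_force: 0.0
23.1 [0.3416 0.3106 0.2436] bed [-0.1337  0.3264] psi -81.11 F [-0.  -0.   0.3] op 0.497 gf 0.0
[-0.0404  0.1247] [ 0.4504  0.1169 27.0934 81.1497  3.7713]
[-0.0473 -0.0026] [ 0.4536 -0.0105 26.7553 97.8415 -4.0662]
[0.063  0.1731] [ 0.5497  0.1733 30.9327 86.2818  4.5157]
[0.1308 0.4416] [  0.5963   0.4463  24.306   86.1986 -26.5561]
156 [0.0705 0.0917] ((70.82562255859375, 91.81494903564453), (13.968598365783691, 41.57530212402344), 9.993026733398438)
axis ccw from bed x 99.50863143590222
```

View pics/top4.png

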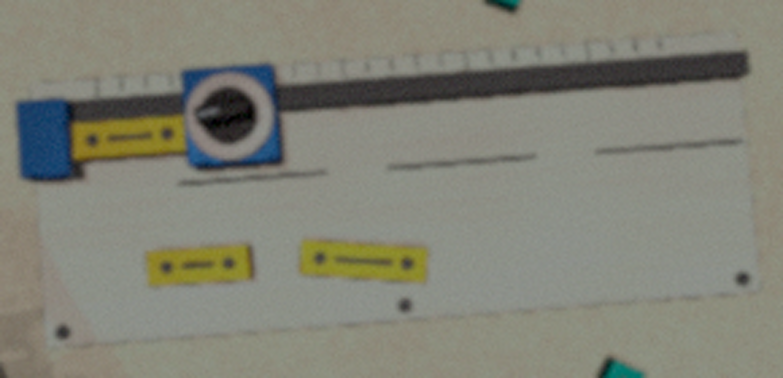

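The final crop shows the spacer at (130,138) against the fence, with no gap to the jaw or carriage. The knob is turned 80.5° clockwise, which is the end stop, and the other two bars have not moved.

```bash
python3 -c "
from rig import workorder
print(workorder.hand_in())"
```

```text
the job is handed in; nothing more can be done
None
```

The job is handed in after about 23 s of robot time: the 90 mm spacer sits flat against the fence and snug between jaw and carriage (pushed up at about 13 N), the clamp knob is turned to its end stop, and the other two spacers lie where they were.

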